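Set the display lights by the thumbwheel

TASK

Set the shop's display lights to the green level: with a fingertip on its knurled rim, turn the controller's black thumbwheel away from you until it clicks into the notch where the yellow line stands beside the green mark. Then, and not before, press the green button fully down and let it come back up. Grasp nothing: do not lift the controller or shove it along the counter, and leave the other things where they stand.

Things in the scene. Friction and masses are not known exactly. Their poses are not given: they have to be found in the camera images.
- controller: loose white plastic box, controller of the display lights, about 0.9 kg: 110 mm along its x, 150 mm along its y, 40 mm high. Origin at the centre of its underside, on the counter; x points away from the robot (yaw within about 0.4 rad), y to its left. A knurled black thumbwheel stands edge-up out of its top (at y = +30 mm), a green push button is at y = -42 mm.
- wheel_top (a point): crown (highest point) of the thumbwheel's rim, 66 mm above the counter, fixed to the controller. Wheel 60 mm in diameter, 20 mm wide, axle along the controller's y; its upper 26 mm stand out of the box. Left of it a fixed white scale drum, 3 mm lower, 9 mm wide, has a mark per notch: from the near side black, black, green, black. A yellow line lies across the rim.
- wheel (a joint): wheel angle, rad, -0.1 to 1.6; grows as the crown moves along the controller's +x (30 mm a radian). Notches at 0, 0.5, 1.0, 1.5 put the yellow line at the first (nearest), second, third (green), fourth mark; starts in the first or second. A fingertip pressed on the crown with 5 N or more drags it along; leaving a notch takes about 2 N at the rim; let go, it springs into the nearest notch.
- button_top (a point): centre of the top of the green push button (26 mm in diameter), 42 mm to the right of the controller's centre and lower than the wheel's crown; it goes down with the button.
- button (a joint): travel of the green button, m: 0 released, 0.006 fully down, which takes 5 N; it springs back.
- bell: nickel counter bell with a black foot, 85 mm wide, 59 mm high; loose bystander, origin at the centre of its underside
- stamp: wooden rubber stamp, 26x54 mm, 69 mm high; loose bystander, origin at the centre of its underside
- ribbon: spool of red twine, 64 mm wide, 22 mm high; loose bystander, origin at the centre of its underside
- soap: grey soap carton, 52x82x28 mm; loose bystander, origin at the centre of its underside
- candle: pink candle in a glass, 63 mm wide, 76 mm high; loose bystander, origin at the centre of its underside
- pot: small round pot with a cream lid, 63 mm wide, 34 mm high; loose bystander, origin at the centre of its underside
- tape: roll of tape lying flat, 106 mm wide, 25 mm high; loose bystander, origin at the centre of its underside

How it is judged:
On the way, in this order (a step that is already met when the one before it is completed fails the run):
1. the thumbwheel rests in the green notch (value of joint wheel between 0.9 and 1.1 rad and velocity of joint wheel between -0.1 and 0.1 rad/s and value of joint button below 0.002 m), for 0.3 s.
2. the green button is pressed fully down, the wheel still in the green notch (value of joint wheel between 0.9 and 1.1 rad and value of joint button above 0.0045 m), for 0.05 s.
At the end, for the whole second after the job is handed in: the wheel rests in the green notch (1.0 rad, within 0.1), the button is up again (under 1 mm), and the controller stands flat and at rest within 30 mm of where it was (value of joint wheel between 0.9 and 1.1 rad and value of joint button below 0.001 m and distance of controller from where it was at the start of the episode below 0.03 m and angle between controller's own z axis and vertical below 0.05 rad and linear speed of controller below 0.02 m/s); the robot touches nothing.
It fails at once if the button is pressed while the wheel is not in the green notch (value of joint button above 0.003 m and not (value of joint wheel between 0.9 and 1.1 rad)).
It fails at once if the controller is lifted, tipped or shoved more than 30 mm (height (world z) of controller above 0.012 m or angle between controller's own z axis and vertical above 0.15 rad or distance of controller from where it was at the start of the episode above 0.03 m).
It fails at once if a bystander is moved more than 20 mm (distance of any of bell, stamp, ribbon, soap, candle, pot, tape from where it was at the start of the episode above 0.02 m).
It also fails if it takes over 45 s, if anything falls off the work surface, if the arm or the gripper's body presses on something with over 40 N, if the wrist force passes 120 N, or if a joint passes its speed limit or range.

ROBOT

A 6-joint arm with a two-finger parallel gripper is mounted at the origin on a cart in front of the work surface, level with it; the furniture and walls round the work are solid. World frame = base frame: x ahead of the robot, y to its left, z up, the work surface at z = 0. Lengths are in m, angles in rad, forces in N, time in s.
With the tool pointing down it reaches from about 0.325 to 0.875 m from the base axis. Payload 4.4 kg.
Tool frame: the origin (TCP) lies midway between the tips of the shut fingers; the grasp point (between the pads) lies 19 mm behind it; z points along the fingers, y is the direction in which the jaws open and shut (so a half turn about z gives the same grasp; the last joint's range is limited). The gripper opens to 85 mm and grips with 20 to 120 N. Pads are 22 mm wide; open, the fingers measure 114 mm over their backs; the gripper's body (76 mm by 85 mm) begins 54 mm behind the grasp point. The pads swing forward as they close: fully open they stand 13 mm farther back than shut.
Start: joints at [0.969, 0.207, 1.542, -0, 1.393, -0.15], TCP at [0.251, 0.517, 0.231] pointing down, gripper open.
Joint ranges: [-2.73, 2.73], [-0.86, 2.22], [0.23, 2.46], [-1.11, 4.25], [0.08, 2.63], [-2.82, 2.82]. Speed limits (rad/s): [2.79, 2.79, 3.14, 3.14, 3.14, 3.14].

INTERFACE

Orientations are given as a rotation vector (axis times angle).
In Python, from rig import r, move_gripper, kin, eyes, ticket, nets gives the robot as it stands. Calls block until the motion is done:
- r.move_to(position, orientation): joint-space move of the TCP to a pose.
- r.movel(position, ori=None, vel=0.15, until_force=None): straight line of the TCP; ori=None keeps the orientation; vel is the mean speed in m/s. With until_force (N) it stops when the force on the tool has changed by that much, and returns True; else False.
- r.move_joints(angles): joint-space move.
- move_gripper(opening, grasp_force=None): opening from 0.0 (shut) to 1.0 (fully open); grasp_force is the grip in N (None keeps the last); returns when the fingers have stopped.
- r.hold(seconds).
- kin.inverse_kinematics(position, orientation): joint angles nearest the present ones, or None.
- r.get_state(): the state.
- eyes.snapshot(name): name is "scene" or "top" or "wrist"; returns a dict with "image" (384x512x3 uint8, red, green, blue), "fx", "fy", "cx", "cy" (pixels), "xyz" and "orientation" of the camera in the world. Camera axes: x right, y up, looking along -z (the intrinsics and any distortion apply to the point x, -y, -z); pixel columns grow to the right and rows downward; lengths in m; the calibration is good to about 2 mm. The wrist camera is an equidistant fisheye: a pixel r from the principal point sees the ray r / f radians off the axis. A picture is of the moment at which its call begins. There is no depth.
A pose or a line that the arm cannot do raises r.PlanningError and nothing moves.
- ticket.sign_off(): hands the job in, once; it reports no verdict.
Trained networks look in the newest picture that a camera, given by its name, has taken for a name from the list of things; names that differ only in an ending like _2 or _b are one class to them, and where a whole thing is asked for, a point or a joint stands for the part that bears it (a point fixed in the world has none). Each returns a list of dicts, best first, with "p" (0 to 1); they miss things now and then, are a little off and sometimes report something else, mostly with a low value. They report only what shows in the picture. A call takes as long as a camera call.
- nets.look_for(camera, target): "rect" ([centre column, centre row, width, height] in pixels, round what is visible of it).
The state is a dict: "clock": time; "joints": joint angles; "dq": joint speeds; "joint_torque": joint torques, N m; "ee_pos": TCP position; "tool_rot": TCP orientation; "contact_force": force on the tool from outside, world axes, zero at the start; "wrist_torque": the same for the moment, N m; "gripper_width": opening from 0.0 (shut) to 1.0 (fully open).
Only numpy, scipy, OpenCV 4.12 (cv2) and the standard library are available. Lean on these libraries where they do the work, as an engineer would, in place of code of your own. Each camera call takes 0.05 s, during which the arm holds its last target.

## Working session

There is one attempt and no reset: what is moved stays moved. The work goes in short steps, each a Python script; the robot and the scene stay as the last script left them, time stands still between calls to the robot, and variables do not carry over. Pictures are saved under pics/ and viewed, and the job is handed in when it is done.

```bash
ls; mkdir -p pics; cat > h.py <<'E'
import numpy as np, cv2
from scipy.spatial.transform import Rotation as R
from rig import r, move_gripper, kin, eyes, ticket, nets
def save(s,n,crop=None,scale=1):
    im=s["image"][:,:,::-1]
    if crop: a,b,c,d=crop; im=im[b:d,a:c]
    if scale!=1: im=cv2.resize(im,None,fx=scale,fy=scale,interpolation=cv2.INTER_CUBIC)
    cv2.imwrite(f"pics/{n}.png",im)
def rot(s):
    o=np.array(s["orientation"]); 
    return R.from_rotvec(o) if o.shape==(3,) else (R.from_matrix(o) if o.shape==(3,3) else R.from_quat(o))
def topix(s,u,v,z):
    d=np.array([(u-s["cx"])/s["fx"],-(v-s["cy"])/s["fy"],-1.0]); d=rot(s).apply(d); p=np.array(s["xyz"])
    return p+d*(z-p[2])/d[2]
def proj(s,P):
    q=rot(s).inv().apply(np.array(P)-np.array(s["xyz"]))
    return s["cx"]-s["fx"]*q[...,0]/q[...,2], s["cy"]+s["fy"]*q[...,1]/q[...,2]
E
python3 - <<'E'
from h import *
for c in("scene","top"):
    s=eyes.snapshot(c); save(s,c+"0",scale=1.5); print(c,{k:v for k,v in s.items() if k!="image"})
    for t in("controller","wheel_top","wheel","button_top"): print(t,nets.look_for(c,t)[:2])
print(r.get_state())
E
```

```text
pics
scene {'fx': 401.7996541772618, 'fy': 401.7996541772618, 'cx': 253.05026218649368, 'cy': 192.91283474143398, 'xyz': array([-0.06499689, -0.73844579,  0.85919284]), 'orientation': array([ 0.82703132, -0.34704471, -0.73452779])}
controller [{'rect': [200.9, 207.1, 59.1, 44.6], 'p': 0.87}]
wheel_top [{'rect': [201.9, 209.2, 59.7, 41.5], 'p': 0.77}]
wheel []
button_top [{'rect': [210.8, 204.1, 10.9, 7.6], 'p': 0.62}]
top {'fx': 408.2761936758068, 'fy': 408.2761936758068, 'cx': 258.2697225467487, 'cy': 188.05842280055646, 'xyz': array([ 0.46317175, -0.08487871,  1.23873693]), 'orientation': array([ 0.10448857, -0.05883818, -1.56649084])}
controller [{'rect': [228.1, 224.9, 57.9, 39.1], 'p': 0.68}]
wheel_top [{'rect': [231.0, 224.2, 53.6, 40.5], 'p': 0.95}, {'rect': [349.1, 184.8, 34.7, 28.2], 'p': 0.25}]
wheel [{'rect': [217.4, 224.2, 7.9, 18.3], 'p': 0.65}]
button_top []
{'clock': 0.5, 'joints': array([ 9.68514962e-01,  2.06615109e-01,  1.54153182e+00,  2.72303299e-05,
        1.39349734e+00, -1.50496183e-01]), 'dq': array([ 0.00032942, -0.00262388, -0.00253233,  0.00068004, -0.00253989,
       -0.00174823]), 'joint_torque': array([ 2.32939637e-04, -3.82628739e+01, -2.91621405e+01, -2.15913078e-04,
        2.33260027e-03,  1.86232768e-05]), 'ee_pos': array([0.25102253, 0.5172993 , 0.23125796]), 'tool_rot': array([-7.03640026e-01, -3.06173468e+00,  5.99310619e-05]), 'contact_force': array([0.02463884, 0.47356521, 0.9251917 ]), 'wrist_torque': array([ 0.00581211, -0.01012054, -0.06814837]), 'gripper_width': 0.9980941772345276}
```

View pics/scene0.png

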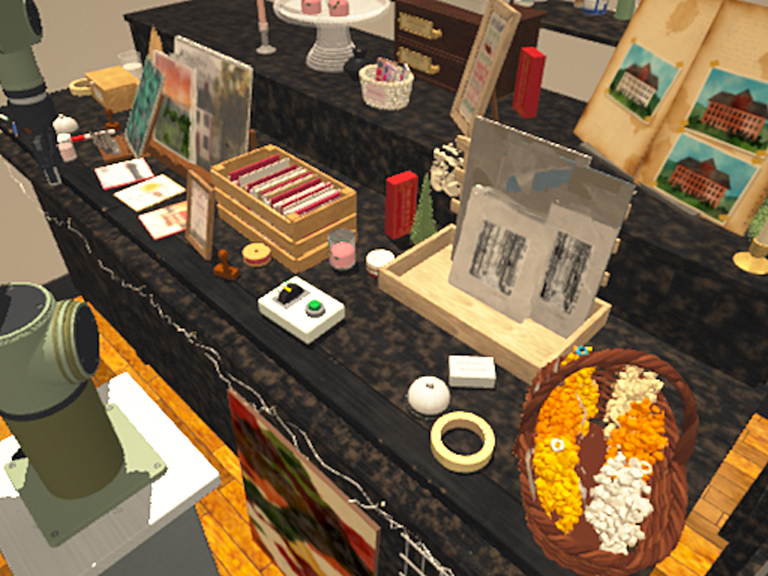

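View pics/top0.png

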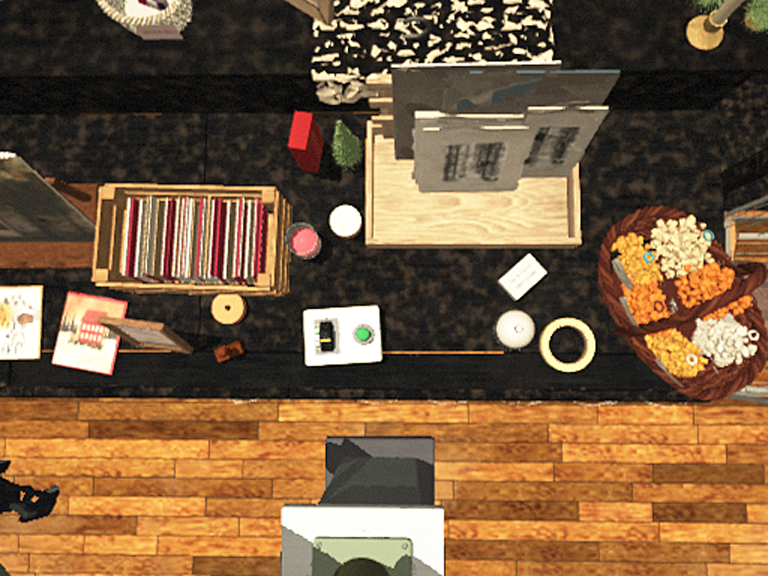

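```bash
python3 - <<'E'
from h import *
s=eyes.snapshot("top"); save(s,"top1",(190,190,270,260),8)
s=eyes.snapshot("scene"); save(s,"scene1",(160,175,240,235),8)
E
```

```text
(no output)
```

View pics/top1.png

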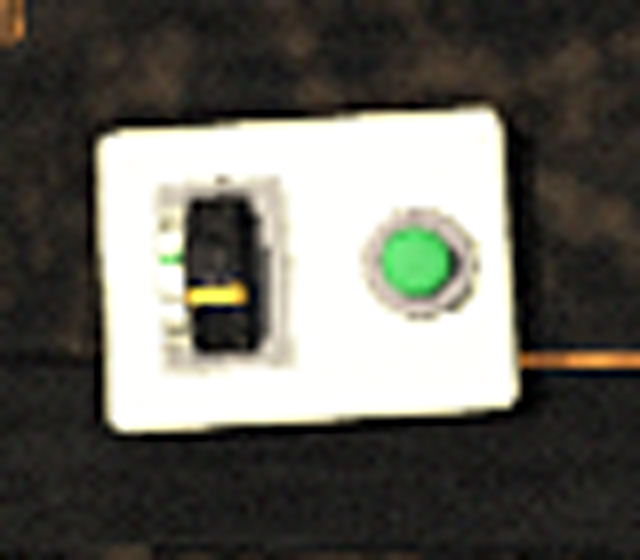

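View pics/scene1.png

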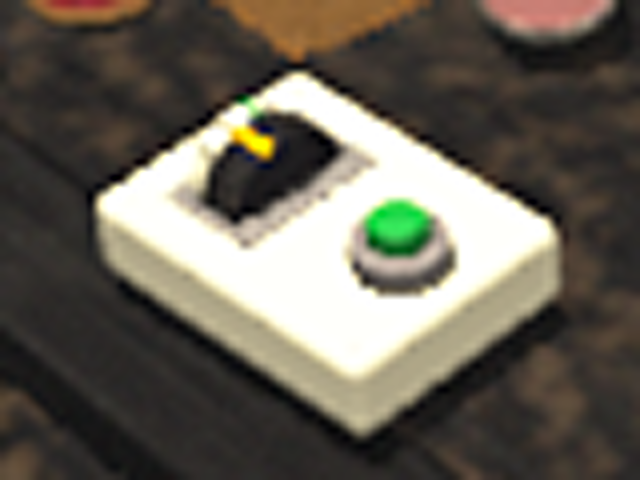

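```bash
cat > g.py <<'E'
from h import *
def pose(s,cs,off,sc=8):
    P=np.array([topix(s,(u+.5)/sc-.5+off[0],(v+.5)/sc-.5+off[1],0.04)[:2] for u,v in cs])
    x=(P[0]-P[3]+P[1]-P[2]); y=(P[0]-P[1]+P[3]-P[2])
    print("sizes",[np.linalg.norm(P[i]-P[(i+1)%4]) for i in range(4)])
    yaw=np.arctan2(x[1],x[0]); yaw2=np.arctan2(-y[0],y[1])
    return P.mean(0),yaw,yaw2
E
python3 - <<'E'
from g import *
s=eyes.snapshot("top")
c,y1,y2=pose(s,[(98,135),(500,108),(520,405),(110,432)],(190,190)); print(c,y1,y2)
yaw=(y1+y2)/2
ex=np.array([np.cos(yaw),np.sin(yaw)]);ey=np.array([-ex[1],ex[0]])
w=c+.03*ey; b=c-.042*ey
print("wheel",w,"button",b)
s2=eyes.snapshot("scene")
for n,P in(("w",[*w,.066]),("b",[*b,.05])):
    print(n,"top",[(a-190)*8 for a in proj(s,np.array(P))],"scene",[(a-o)*8 for a,o in zip(proj(s2,np.array(P)),(160,175))])
E
```

```text
sizes [np.float64(0.1487290618310443), np.float64(0.10867044107917863), np.float64(0.15023300627961997), np.float64(0.10877856881184914)]
[0.48449327 0.0389709 ] 0.0659842553116713 0.0696736240053336
wheel [0.48245996 0.06890192] button [ 0.4873399  -0.00293252]
w top [np.float64(212.49869980204494), np.float64(269.8687033820004)] scene [np.float64(256.5783412842827), np.float64(129.82102284257257)]
b top [np.float64(415.4800902913257), np.float64(257.86268013151107)] scene [np.float64(389.64102918354774), np.float64(242.2233070276277)]
```

```bash
cat >> g.py <<'E'
YAW=0.068
C=np.array([.4845,.0390])
ex=np.array([np.cos(YAW),np.sin(YAW)]);ey=np.array([-ex[1],ex[0]])
def ori(flip): return (R.from_euler("z",YAW+(np.pi if flip else 0))*R.from_euler("x",np.pi)).as_rotvec()
def at(dx,dy,z): p=C+dx*ex+dy*ey; return [p[0],p[1],z]
E
python3 - <<'E'
from g import *
move_gripper(0.0)
q0=r.get_state()["joints"]
best=None
for f in(0,1):
    q=kin.inverse_kinematics(at(-.008,.03,.16),ori(f)); print(f,q)
    if q is not None and (best is None or abs(q-q0).max()<best[0]): best=(abs(q-q0).max(),f)
f=best[1]; print("flip",f)
r.move_to(at(-.008,.03,.18),ori(f))
s=eyes.snapshot("wrist"); save(s,"w0",scale=1.5)
st=r.get_state(); print(st["clock"],st["ee_pos"],st["contact_force"],{k:v for k,v in s.items() if k!="image"})
E
```

```text
0 [-3.76530206e-02  7.68083337e-02  1.84548004e+00 -4.44089210e-16
  1.21930428e+00  1.46514331e+00]
1 [-0.03765302  0.07680833  1.84548004  0.          1.21930428 -1.67644935]
flip 1
3.35 [0.47457516 0.06910262 0.18014678] [ 0.15233231 -0.12654348 -0.11239517] {'fx': 297.3186396354542, 'fy': 297.3186396354542, 'cx': 255.90602771228072, 'cy': 190.68981023679265, 'xyz': array([0.40441491, 0.0650697 , 0.32410903]), 'orientation': array([-0.21252728, -0.2295085 ,  1.6266437 ])}
```

View pics/w0.png

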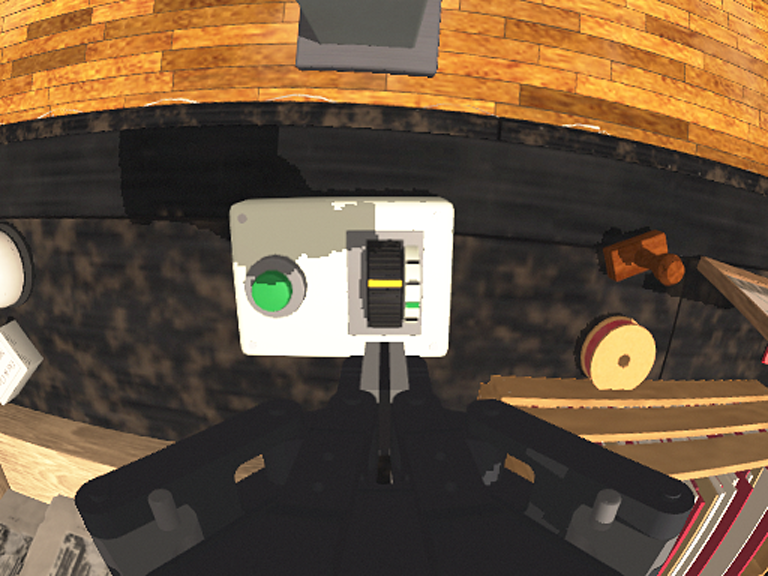

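The wrist image (768x576) shows the yellow line at (385,283), level with the second mark. The green mark is the next one away, at (412,304). The shut fingers are centred on the wheel's column (~384). Now I'll press down on the crown.

```bash
python3 - <<'E'
from g import *
r.movel(at(-.008,.03,.085))
r.hold(.3)
f0=r.get_state()["contact_force"]
hit=r.movel(at(-.008,.03,.060),vel=.02,until_force=7)
st=r.get_state(); print(hit,st["clock"],st["ee_pos"],st["contact_force"]-f0)
r.hold(.3); st=r.get_state(); print(st["ee_pos"],st["contact_force"]-f0)
s=eyes.snapshot("wrist"); save(s,"w1",scale=1.5)
E
```

```text
True 5.3667 [0.47470275 0.06839315 0.06538455] [-0.89767136  0.27577567  5.42046071]
[0.47470139 0.06841718 0.06538915] [-0.24079208 -0.517713    6.00800955]
```

View pics/w1.png

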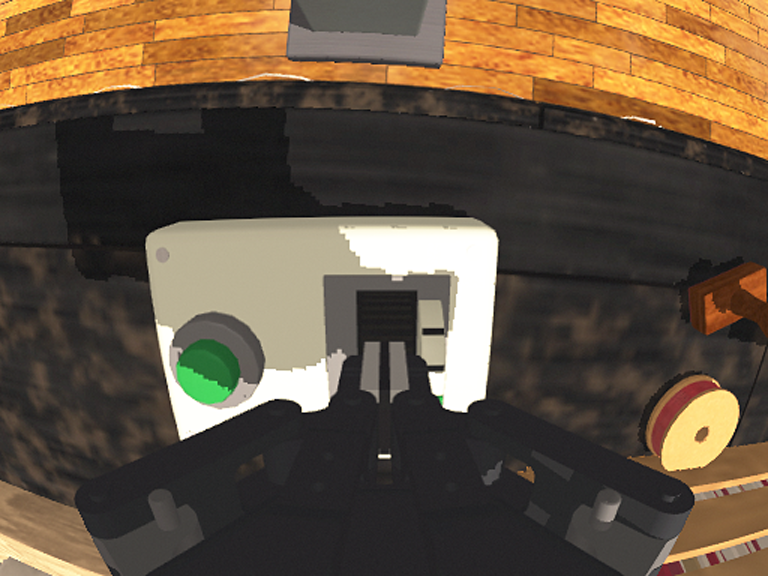

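```bash
python3 - <<'E'
from g import *
z=.0648
r.movel(at(-.008,.03,z),vel=.01)
for d in (-.008,-.004,0,.004,.008):
    r.movel(at(d,.03,z),vel=.02)
    st=r.get_state(); print(d,st["clock"],st["ee_pos"],st["contact_force"])
s=eyes.snapshot("wrist"); save(s,"w2",scale=1.5)
E
```

```text
-0.008 6.2167 [0.47490029 0.0684192  0.06541867] [-2.00646378  0.07108292  5.91420939]
-0.004 6.5667 [0.47934215 0.06870281 0.06556678] [-0.41958478  0.22837737  5.99934886]
0 6.9167 [0.48367029 0.0689795  0.06553878] [-0.09810789  0.55091697  4.72572349]
0.004 7.2667 [0.48809449 0.06929997 0.06555224] [2.90052648 0.71876181 4.51333909]
0.008 7.6167 [0.49017581 0.06942078 0.06543733] [-1.89647171  1.20993164  9.26561811]
```

View pics/w2.png

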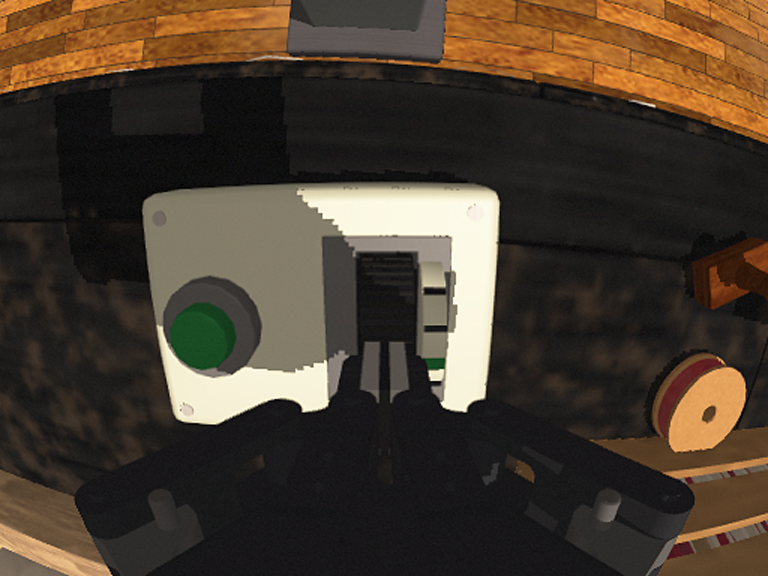

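The line is hidden by the fingers, so I'll lift and check.

```bash
python3 - <<'E'
from g import *
r.movel(at(.008,.03,.09),vel=.05)
r.movel(at(-.008,.03,.18))
r.hold(.3)
print(r.get_state()["clock"])
s=eyes.snapshot("wrist"); save(s,"w3",scale=1.5)
save(s,"w3c",(145,125,310,245),4.5)
E
```

```text
9.375
```

View pics/w3c.png

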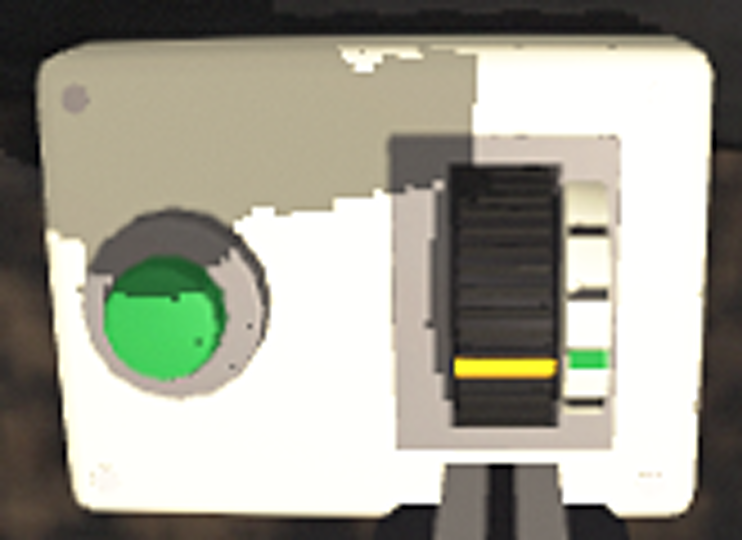

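View pics/w3.png

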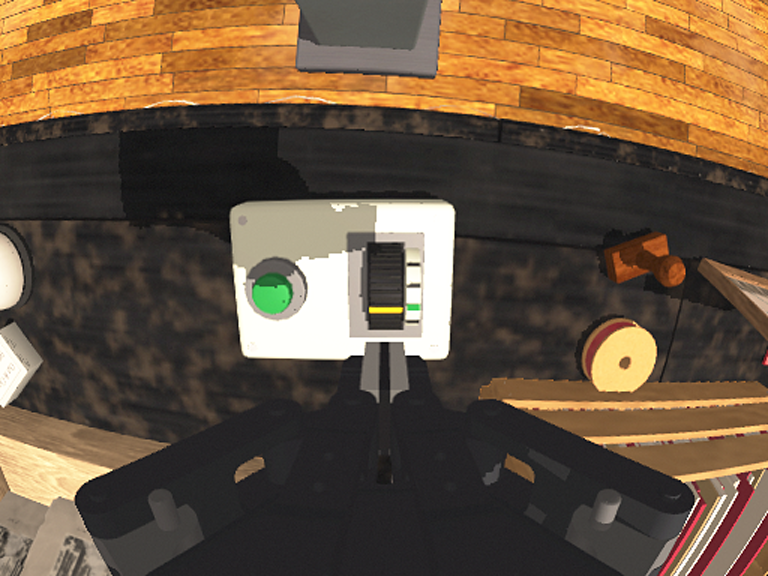

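```bash
python3 - <<'E'
from g import *
def pw(s,P):
    q=rot(s).inv().apply(np.array(P)-np.array(s["xyz"])); x,y,z=q[0],-q[1],-q[2]
    t=np.arctan2(np.hypot(x,y),z); k=s["fx"]*t/np.hypot(x,y)
    return s["cx"]+k*x, s["cy"]+k*y
s=eyes.snapshot("wrist")
def P(a,rad,dy): return at(rad*np.sin(a),dy,.036+rad*np.cos(a))
cr=lambda p:[round((p[0]-145)*4.5),round((p[1]-125)*4.5)]
for a in(-.75,-.5,-.25,0,.25,.5,.75): print(a,"rim",cr(pw(s,P(a,.030,.03))),"drum",cr(pw(s,P(a,.027,.0455))))
print("corner",[cr(pw(s,at(i*.055,j*.075,.04))) for i in(-1,1) for j in(-1,1)],"button",[cr(pw(s,at(0,-.042,z))) for z in(.045,.05,.055)])
t=eyes.snapshot("top"); save(t,"top2",(190,190,270,260),8)
E
```

```text
-0.75 rim [493, 213] drum [569, 221]
-0.5 rim [493, 247] drum [569, 251]
-0.25 rim [493, 284] drum [569, 284]
0 rim [493, 321] drum [569, 317]
0.25 rim [493, 355] drum [569, 347]
0.5 rim [493, 382] drum [568, 372]
0.75 rim [493, 403] drum [566, 390]
corner [[17, 48], [704, 38], [60, 507], [686, 513]] button [[167, 293], [162, 300], [156, 306]]
```

View pics/top2.png

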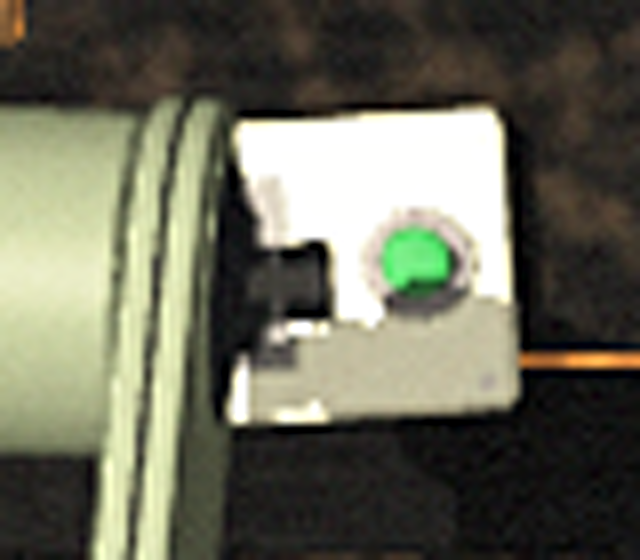

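Modelling the parallax (drum 3 mm lower) predicts the line at row 355 and the green mark at 347. I see 367 and 360, the same offset, so the wheel is in the green notch. Next I'll press the button with the gripper turned 90°, which keeps the finger linkage clear of the wheel.

```bash
python3 - <<'E'
from g import *
o=(R.from_euler("z",YAW-np.pi/2)*R.from_euler("x",np.pi)).as_rotvec()
q0=r.get_state()["joints"]
for k in(1,-1):
    o_=(R.from_euler("z",YAW+k*np.pi/2)*R.from_euler("x",np.pi)).as_rotvec()
    q=kin.inverse_kinematics(at(.002,-.042,.12),o_)
    if q is not None and abs(q[5])<1: o=o_
r.move_to(at(.002,-.042,.12),o)
r.movel(at(.002,-.042,.075)); r.hold(.3)
f0=r.get_state()["contact_force"]
print(r.movel(at(.002,-.042,.040),vel=.015,until_force=2.5),r.get_state()["ee_pos"],r.get_state()["contact_force"]-f0)
z1=r.get_state()["ee_pos"][2]
print(r.movel(at(.002,-.042,z1-.009),vel=.015,until_force=10),r.get_state()["ee_pos"],r.get_state()["contact_force"]-f0)
r.hold(.3)
st=r.get_state(); print(st["clock"],st["ee_pos"],st["contact_force"]-f0)
s=eyes.snapshot("wrist"); save(s,"w4",scale=1.5)
E
```

```text
True [ 0.48930797 -0.00276391  0.05930158] [ 0.83672717 -0.78546636  2.20948117]
True [ 0.48934799 -0.00276053  0.05600028] [-1.93103596 -0.16656826  6.06932526]
13.4333 [ 0.48932598 -0.00276718  0.05601599] [-1.62426978 -0.5671979   5.72753917]
```

View pics/w4.png

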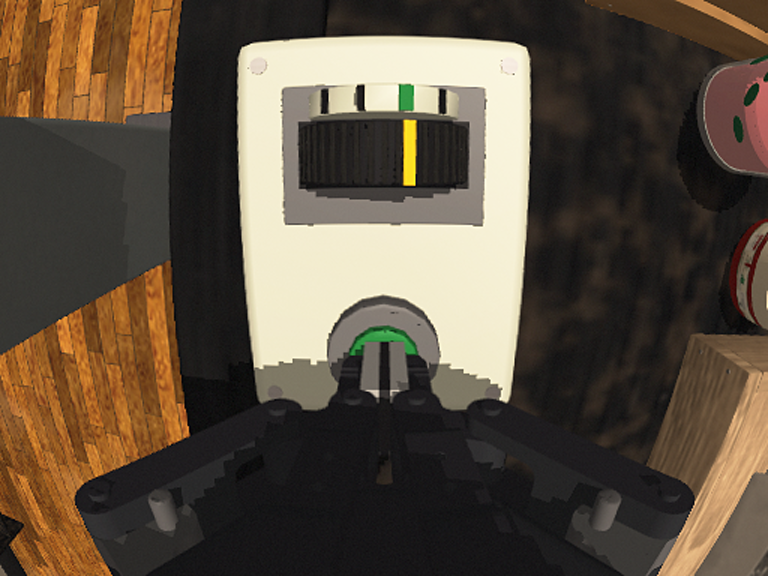

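The yellow line at (409,152) stands beside the green mark at (406,97). The finger has only gone down about 4 mm, so I'll press to the hard stop.

```bash
python3 - <<'E'
from g import *
for z in (.0545,.053,.0515,.050):
    r.movel(at(.002,-.042,z),vel=.015); r.hold(.15)
    st=r.get_state(); print(z,st["clock"],st["ee_pos"][2],st["contact_force"])
    if st["contact_force"][2]>16: break
s=eyes.snapshot("wrist"); save(s,"w5",scale=1.5)
E
```

```text
0.0545 13.8833 0.055872373517595386 [-3.98850032  0.79860384 14.15919542]
0.053 14.2833 0.055688247790288345 [-8.07460471  1.03888488 23.84086358]
```

View pics/w5.png

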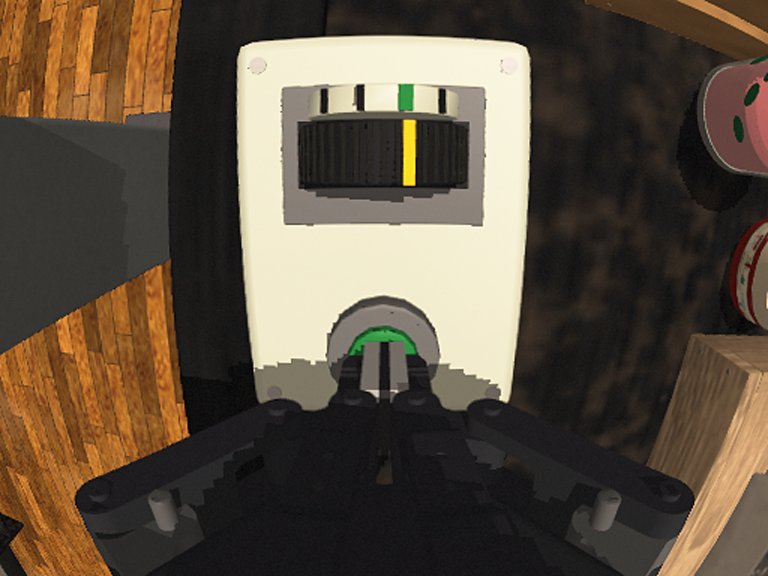

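```bash
python3 - <<'E'
from g import *
for z in (.0555,.057,.058,.059,.060,.061,.062,.063,.065,.068):
    r.movel(at(.002,-.042,z),vel=.015); r.hold(.1)
    st=r.get_state(); print(z,round(st["ee_pos"][2],4),st["contact_force"].round(1))
r.movel(at(.002,-.042,.18)); r.hold(.3)
s=eyes.snapshot("wrist"); save(s,"w6",scale=1.5)
print(r.get_state()["clock"])
E
```

```text
0.0555 0.056 [-2.2  1.2  8.8]
0.057 0.0569 [-0.8 -0.5  4.7]
0.058 0.0579 [ 0.1 -0.7  4.7]
0.059 0.059 [0.3 0.4 2.9]
0.06 0.06 [ 0.  -0.2  1.7]
0.061 0.061 [-0.  -0.4  3.2]
0.062 0.0619 [ 0.6 -0.8  0.9]
0.063 0.0627 [-0.4  0.1 -0. ]
0.065 0.0651 [-0.1  0.2  0.3]
0.068 0.068 [-0.1 -0.  -0.1]
19.2833
```

View pics/w6.png

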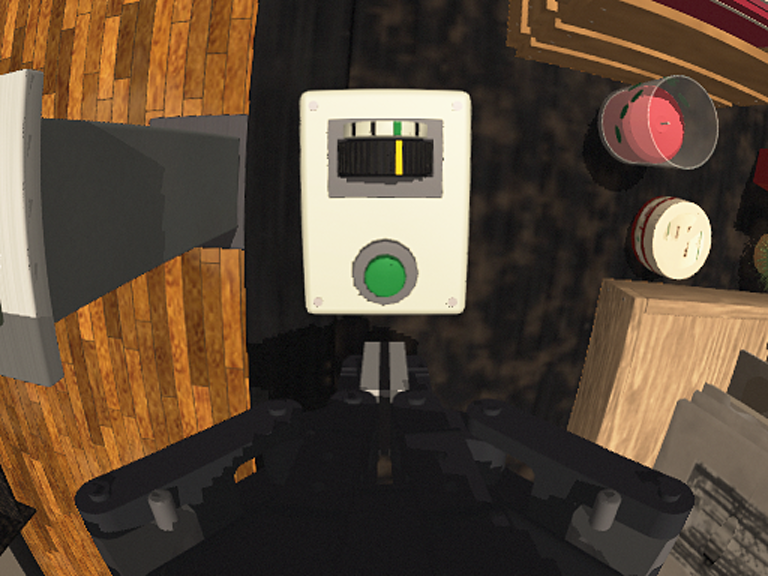

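The line (399,156) is at the green mark (397,129), the button has sprung back, and the tool is clear. The button's force faded over about 6 mm (0.056 to 0.062 m), so it went fully down and came back up.

```bash
python3 - <<'E'
from h import *
print(r.get_state()["clock"],r.get_state()["contact_force"]); ticket.sign_off()
E
```

```text
19.2833 [ 0.13827925 -0.49942048 -0.17889761]
the job is handed in; nothing more can be done
```

The display lights are set to the green level, and I handed the job in at 19.3 s. `sign_off` reports no verdict.

- **Wheel:** With the shut fingertips on its crown at about 6 N, I dragged the thumbwheel about 15 mm away from the robot, from the second notch to the green one. After I let go, the wrist pictures showed the yellow line beside the green mark. It was still there while the button was pressed and after it was released.
- **Button:** I then pressed the green button to its hard stop, peaking at about 24 N. As I lifted, the force faded over about 6 mm, which matches its full travel, and the button came back up.
- **First press:** My first press stopped early on its force limit, so I pushed on to be sure it reached the stop.
- **Final checks:** The tool is clear, with under 0.6 N on it. In the wrist pictures the controller moved at most 1–2 mm and the things in view hadn't shifted. I did not measure every bystander again at the end, but the robot touched only the wheel and the button.

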